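# Take the specimen basket off its keeper peg and put it on the balance

## Task

Take the drained wire specimen basket off the draining stand: press the peg's sprung keeper down and draw the basket off over the end of the peg, letting the keeper spring back, without forcing the peg or the keeper. Then stand the basket upright in the middle of the balance's round pan, setting it down gently (the pan is delicate), and let go. Keep the basket upright all the way and leave the other things on the bench where they are.

Things in the scene. Friction and masses are not known exactly. Their poses are not given: they have to be found in the camera images.
- stand: fixed steel draining stand: tray base 130 x 260 mm, 20 mm high, with a 16 mm post, a boss head and a level flat-bar peg that points along the stand's own -y. Origin on the bench under the root of the peg; z up. Boss and post reach 208 mm up and lie at y > -8 mm.
- peg_end (a point): middle of the top edge of the peg's free end, 165 mm out from the stand's origin. The peg is 12 mm wide (stand's x), 14 mm high, its flat top about 200 mm above the bench; its outer part is two cheeks with a 5 mm slot for the keeper. It is stiff: it gives less than 1 mm under 15 N. Over 25 N in all on peg and keeper bends them.
- nose (a point): top of the nose (inner end) of the sprung keeper, moves with it. The keeper is a dark steel blade 4 mm wide, 45 mm long, in the peg's slot, pivoted 10 mm from the peg's free end; it rises towards the post and ends in an upright nose about 10 mm above the peg's top, which stops the basket's plate (the eye has 4 mm of play, too little to lift over it; pulling only jams it).
- pad (a point): middle of the keeper's thumb pad, a flat hump 13 mm long, its middle 11 mm from the nose towards the free end, up to 12 mm above the peg's top. Pressed from above it sinks into the slot: 2 N to start, 4 to 6 N when down. A fingertip bearing on the peg's top holds the pad flush and the nose 2 to 3 mm lower, so a press of 9 to 12 N means fully down. It springs up when let go; the eye plate, once over the nose, keeps it down itself.
- keeper (a joint): angle of the keeper: 0 = sprung up (shut), about 0.22 = nose level with the peg's top, 0.40 = its lower stop (rad).
- basket: loose round steel wire basket with metal specimens, 64 mm across, 45 mm high, 0.22 to 0.45 kg, its bail rising to a flat eye plate over its middle; 156 mm high in all. Origin: centre of underside; z up. The plate is 30 mm wide (x), 6 mm thick (y), solid from 120 to 156 mm up: grip its flat faces from above, one finger on the side of the peg's free end (the finger that can press the pad).
- eye_top (a point): middle of the top edge of the eye in the plate, 120 mm above the basket's underside; the eye is 16 mm wide and 18 mm high. At the start this edge rests on the peg's top, the plate square across the peg, its middle 10 to 50 mm from the keeper's nose on the post's side. The basket slides along the peg up to the nose.
- balance: fixed white top-pan balance, 240 mm (x) by 190 mm (y), origin on the bench under its centre, the operator's side and display towards its own -x; housing top 58 mm above the bench.
- pan_top (a point): centre of the top face of the balance's round steel pan, 124 mm across, about 68 mm above the bench. The pan is sprung and sinks about 1 mm for each 4 N; it is damaged by more than 15 N in all (basket included).
- beaker: bystander: small glass beaker, 52 mm across, 70 mm high; origin under its centre.
- flask: bystander: glass conical flask, 76 mm across, 103 mm high; origin under its centre.
- jar: bystander: amber glass jar, 52 mm across, 75 mm high; origin under its centre.
- reagent: bystander: white plastic bottle, 60 mm across, 130 mm high; origin under its centre.
- dish: bystander: white ceramic dish, 70 mm across, 22 mm high; origin under its centre.
- spatula: bystander: steel lab spoon lying on the bench, 150 mm long along its x; origin under its middle.
- weight: bystander: brass weight with a knob, 32 mm across, 46 mm high; origin under its centre.
Not all that is in view belongs to the job. Leave any pink look-alike of the basket alone.

How it is judged:
On the way, in this order (a step that is already met when the one before it is completed fails the run):
1. the keeper is pressed down with the basket still hanging behind its nose (value of joint keeper above 0.19 rad and y of eye_top in the frame of stand above -0.118 m and z of eye_top in the frame of stand below 0.21 m), for 0.1 s.
2. the basket is drawn off past the end of the peg and the keeper has sprung back up (y of eye_top in the frame of stand below -0.168 m and value of joint keeper below 0.04 rad), for 0.1 s.
At the end, for the whole second after the job is handed in: the basket stands upright (within 0.06 rad) and at rest on the balance's pan, its centre within 25 mm of the pan's centre, released; the keeper is sprung back up (below 0.04 rad) (horizontal distance between basket and pan_top below 0.025 m and z of basket in the frame of pan_top between -0.004 and 0.004 m and angle between basket's own z axis and vertical below 0.06 rad and linear speed of basket below 0.02 m/s and contact force between the fingers and basket below 0.1 N and value of joint keeper below 0.04 rad); the robot touches nothing.
It fails at once if the stand, peg and keeper together are loaded with more than 25 N (contact force between anything else and stand above 25 N).
It fails at once if the balance is loaded with more than 15 N (contact force between anything else and balance above 15 N).
It fails at once if the basket is tipped by more than 0.5 rad (angle between basket's own z axis and vertical above 0.5 rad).
It fails at once if a bystander is moved by more than 30 mm (distance of any of beaker, flask, jar, reagent, dish, spatula, weight from where it was at the start of the episode above 0.03 m).
It also fails if it takes over 56 s, if anything falls off the work surface, if the arm or the gripper's body presses on something with over 40 N, if the wrist force passes 120 N, or if a joint passes its speed limit or range.

## Robot

A 7-joint arm with a two-finger parallel gripper is mounted at the origin on the work surface. World frame = base frame: x ahead of the robot, y to its left, z up, the work surface at z = 0. Lengths are in m, angles in rad, forces in N, time in s.
With the tool pointing down it reaches from about 0.4 to 0.85 m from the base axis. Payload 10.4 kg.
Tool frame: the origin (TCP) lies midway between the tips of the shut fingers; the grasp point (between the pads) lies 19 mm behind it; z points along the fingers, y is the direction in which the jaws open and shut (so a half turn about z gives the same grasp; the last joint's range is limited). The gripper opens to 85 mm and grips with 20 to 120 N. Pads are 22 mm wide; open, the fingers measure 114 mm over their backs; the gripper's body (76 mm by 85 mm) begins 54 mm behind the grasp point. The pads swing forward as they close: fully open they stand 13 mm farther back than shut.
Start: joints at [1.149, 0.332, -0.065, 1.46, 0.022, 1.35, -0.088], TCP at [0.243, -0.576, 0.231] pointing down, gripper open.
Joint ranges: [-2.6, 2.6], [-0.5, 2.12], [-1.47, 1.34], [0.16, 2.42], [-1.27, 4.41], [0.06, 2.06], [-2.6, 2.6]. Speed limits (rad/s): [2.22, 2.22, 2.79, 2.79, 3.14, 3.14, 3.14].

## Interface

Orientations are given as a unit quaternion [x, y, z, w].
In Python, from workcell import get_obs, camera, calibration, hand_in gives the robot as it stands.
- The arm moves only by the shell command python3 -m handwheel 'ROWS' [FORCE]. ROWS is JSON, a list of rows, each an object with "jaw": the finger opening in mm, from 0 to 85.4; "delta_pos": the shift along the tool's x, y, z scaled (see below), a list of three; "turn": the turn about the tool's z scaled (see below). In form: [{"jaw": jaw, "delta_pos": [tx, ty, tz], "turn": turn}, ...]. A call has 1 to 10 rows; each row is the pose to reach, as a shift and turn from the pose commanded when the call began, along the tool's axes at that moment, turning the shorter way round; what a row does not reach only later rows make up. The controller multiplies each number of a shift by 1 m and each number of a turn by pi rad. A row lasts 1/12 s, in which the tool goes at most 41.7 mm and 7.16 degrees, less where a joint would pass 70% of its speed; a pose out of reach is approached as far as the arm can. A call with a number of a shift or a turn outside -1 to 1 is refused whole. A call with a gripper value outside its range is refused whole. The fingers move at their own pace and stop on an object; FORCE is the grip in N (left out, the last holds). Time passes only in rows, so rows that repeat a pose let the fingers close. It gives the time, the measured TCP pose, the force and the opening at its end, in the units of the state.
- get_obs(): the state, without advancing time (a new reading comes with each control period).
- camera(name): name is "side" or "top" or "wrist"; returns the picture (400x640x3 uint8, red, green, blue); there is no depth.
- calibration(name): a dict with "mtx" (3x3 intrinsics, pixels), "rvec" (rotation vector, rad) and "tvec" (3), from world to camera coordinates, as OpenCV has them. Camera axes: x right, y down, z forward; pixel columns grow to the right and rows downward; lengths in m; the calibration is good to about 2 mm. The wrist camera is an equidistant fisheye: a pixel r from the principal point sees the ray r / f radians off the axis. A picture is of the moment at which its call begins: read the wrist's pose just before it. calibration takes no time and is no camera call; for the wrist camera it gives the pose at the moment of the call.
- hand_in(): hands the job in, once; it reports no verdict.
The state is a dict: "clock": time; "joint_pos": joint angles; "joint_velocities": joint speeds; "tau": joint torques, N m; "position": TCP position; "ee_rot": TCP orientation; "ft_force": force on the tool from outside, world axes, zero at the start; "torque": the same for the moment, N m; "grip_width": opening from 0.0 (shut) to 1.0 (fully open).
Only numpy, scipy, OpenCV 4.12 (cv2) and the standard library are available. Lean on these libraries where they do the work, as an engineer would, in place of code of your own. Each camera call takes 0.05 s, during which the arm holds its last target.

## Working session

There is one attempt and no reset: what is moved stays moved. The work goes in short steps, Python scripts to look and compute and a shell command to move; the robot and the scene stay as the last step left them, time stands still between calls to the robot, and variables do not carry over. Pictures are saved under pics/ and viewed, and the job is handed in when it is done.

```bash
ls; mkdir -p pics; cat > h.py <<'E'
import numpy as np, cv2
from workcell import get_obs, camera, calibration
def save(n,img): cv2.imwrite('pics/'+n+'.png', cv2.cvtColor(img,cv2.COLOR_RGB2BGR))
E
python3 - <<'E'
from h import *
print(get_obs())
for c in ['side','top','wrist']:
    k=calibration(c); print(c,{a:np.round(np.array(b),4).tolist() if not isinstance(b,str) else b for a,b in k.items()})
    im=camera(c); save(c+'0',im); np.save('pics/'+c+'0.npy',im)
print(get_obs()['clock'])
E
```

```text
pics
{'clock': 0.0, 'joint_pos': array([ 1.14935692,  0.33284655, -0.06470899,  1.46096528,  0.02158969,
        1.34989918, -0.08852475]), 'joint_velocities': array([-0.00033233,  0.00157929,  0.00109178, -0.00070903,  0.00053066,
        0.00183746,  0.001261  ]), 'tau': array([-4.16927487e-04, -6.25436425e+01,  4.91284614e-02, -3.91596615e+01,
        1.63205015e-02,  9.94321425e-03, -1.88259759e-05]), 'position': array([ 0.24257067, -0.57558819,  0.23052033]), 'ee_rot': array([ 9.80181158e-01,  1.98101972e-01, -1.67685591e-04, -6.91578347e-04]), 'ft_force': array([ 0.43865138, -0.63086361, -0.11384617]), 'torque': array([-0.02270911, -0.01699403,  0.02446341]), 'grip_width': 0.998613787293502}
side {'mtx': [[451.9626, 0.0, 325.0706], [0.0, 451.9626, 198.3517], [0.0, 0.0, 1.0]], 'rvec': [0.5664, -2.4669, 1.4054], 'tvec': [0.49, 0.2779, 0.9535]}
top {'mtx': [[458.0639, 0.0, 317.6778], [0.0, 458.0639, 201.0927], [0.0, 0.0, 1.0]], 'rvec': [2.1781, -2.1801, 0.1051], 'tvec': [-0.0741, 0.5868, 1.3162]}
wrist {'mtx': [[309.7069, 0.0, 317.3081], [0.0, 309.7069, 197.4872], [0.0, 0.0, 1.0]], 'rvec': [-2.4103, 1.5982, 0.2349], 'tvec': [-0.6242, -0.0371, 0.3787]}
0.15
```

View pics/side0.png

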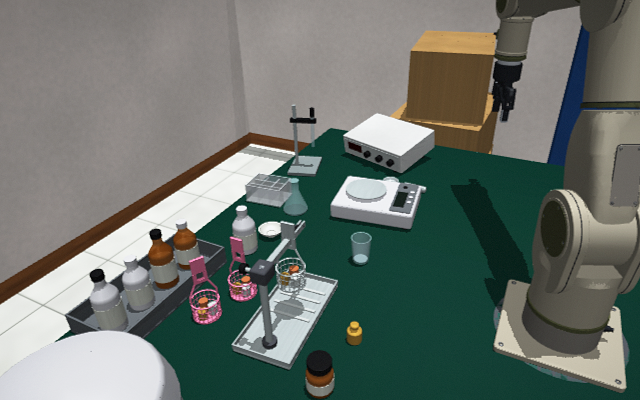

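View pics/top0.png

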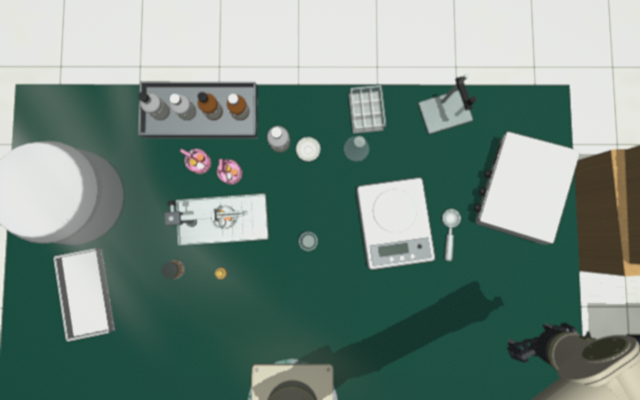

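View pics/wrist0.png

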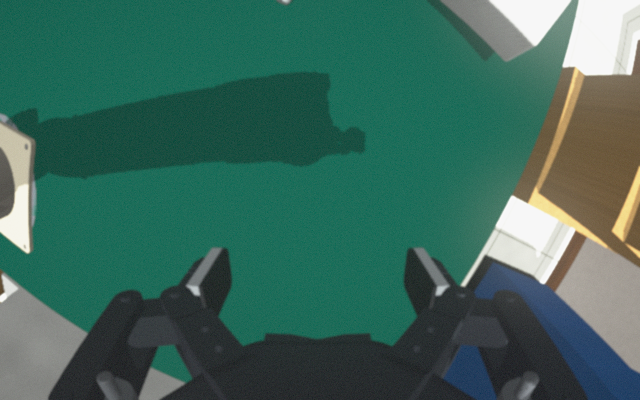

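The basket on the stand is the one with grey wire: top about (225,216), side about (291,270). The two pink baskets, top (197,160) and (229,172), are the look-alikes. I'll enlarge crops to confirm this and to get peg pixels.

```bash
cat >> h.py <<'E'
from scipy.spatial.transform import Rotation as R
def cam(c,k=None):
    k=k or calibration(c); M=np.array(k['mtx']);r=cv2.Rodrigues(np.array(k['rvec'],float).reshape(3,1))[0];t=np.array(k['tvec'],float).ravel()
    return M,r,t
def ray(c,p,k=None):
    M,r,t=cam(c,k); d=np.array([(p[0]-M[0,2])/M[0,0],(p[1]-M[1,2])/M[1,1]])
    if c=='wrist':
        th=np.hypot(*d); d=np.array([*(d/max(th,1e-9)*np.sin(th)),np.cos(th)])
    else: d=np.array([*d,1.])
    d=r.T@d; return -r.T@t, d/np.linalg.norm(d)
def onz(c,p,z,k=None):
    o,d=ray(c,p,k); return o+d*(z-o[2])/d[2]
def proj(c,X,k=None):
    M,r,t=cam(c,k); q=r@np.array(X)+t
    if c=='wrist':
        th=np.arctan2(np.hypot(q[0],q[1]),q[2]); u=q[:2]/np.hypot(q[0],q[1])*th
    else: u=q[:2]/q[2]
    return np.array([u[0]*M[0,0]+M[0,2],u[1]*M[1,1]+M[1,2]])
def tri(*rs):
    A=np.zeros((3,3));b=np.zeros(3)
    for o,d in rs:
        P=np.eye(3)-np.outer(d,d);A+=P;b+=P@o
    X=np.linalg.solve(A,b); return X,[np.linalg.norm((np.eye(3)-np.outer(d,d))@(X-o)) for o,d in rs]
def crop(n,im,x0,y0,x1,y1,s):
    save(n,cv2.resize(im[y0:y1,x0:x1],None,fx=s,fy=s,interpolation=cv2.INTER_CUBIC))
E
python3 - <<'E'
from h import *
s=np.load('pics/side0.npy');t=np.load('pics/top0.npy')
crop('s0c',s,220,200,350,370,3.5 if 0 else 3)
crop('t0c',t,150,180,290,260,5)
crop('t0b',t,340,160,460,280,4)
for p in [(178,200),(266,195),(268,240),(180,245)]: print('tray',onz('top',p,.02).round(3))
for p in [(395,211)]: print('pan',onz('top',p,.068).round(3))
for p in [(359,187),(422,179),(434,261),(369,268)]: print('bal',onz('top',p,.05).round(3))
E
```

```text
tray [0.591 0.336 0.02 ]
tray [0.605 0.078 0.02 ]
tray [0.473 0.071 0.02 ]
tray [0.459 0.327 0.02 ]
pan [ 0.555 -0.294  0.068]
bal [ 0.625 -0.194  0.05 ]
bal [ 0.649 -0.377  0.05 ]
bal [ 0.413 -0.406  0.05 ]
bal [ 0.393 -0.22   0.05 ]
```

View pics/s0c.png

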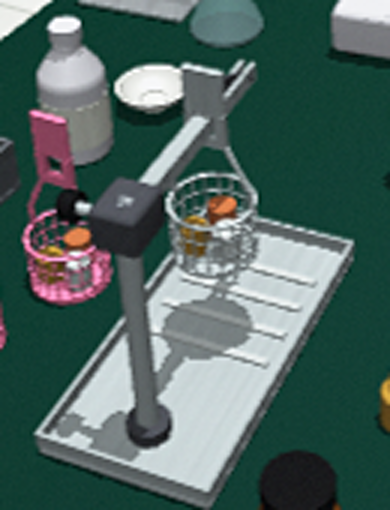

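View pics/t0c.png

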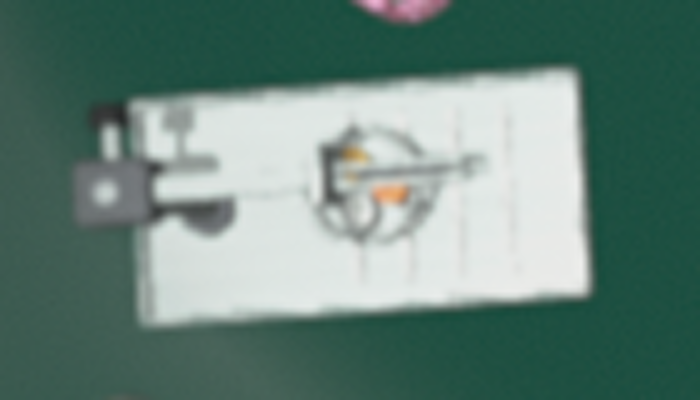

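View pics/t0b.png

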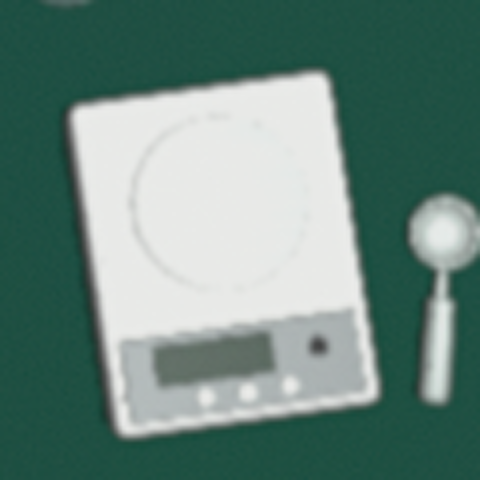

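```bash
python3 - <<'E'
from h import *
E_=tri(ray('top',(246.5,212.6)),ray('side',(220+252/3,200+68/3))); print('pegend',E_)
print('pegend z.2',onz('top',(246.5,212.6),.2))
P=tri(ray('top',(216,214.4)),ray('side',(220+204/3,200+68/3)));print('plate top',P)
print('plate z.236',onz('top',(216,214.4),.236), onz('side',(220+204/3,200+68/3),.236))
print('pegroot-ish',onz('top',(150+155/5,180+188/5),.2))
print('pan side',onz('side',(366,189),.068))
E
```

```text
pegend (array([0.54177877, 0.10899581, 0.18699048]), [np.float64(0.0010851713328011317), np.float64(0.0010851713328011315)])
pegend z.2 [0.54191851 0.10755569 0.2       ]
plate top (array([0.53611068, 0.17869184, 0.23022762]), [np.float64(0.000607571810796457), np.float64(0.0006075718107963974)])
plate z.236 [0.53522172 0.17715747 0.236     ] [0.53192618 0.18625126 0.236     ]
pegroot-ish [0.52934291 0.27340704 0.2       ]
pan side [ 0.55165616 -0.28572648  0.068     ]
```

```bash
python3 -m handwheel '[{"jaw":50,"delta_pos":[0.03,-0.03,-0.05],"turn":0},{"jaw":50,"delta_pos":[0.06,-0.06,-0.1],"turn":0.03},{"jaw":50,"delta_pos":[0.085,-0.085,-0.1],"turn":0.06},{"jaw":50,"delta_pos":[0.11,-0.11,-0.1],"turn":0.09},{"jaw":50,"delta_pos":[0.138,-0.138,-0.1],"turn":0.11},{"jaw":50,"delta_pos":[0.166,-0.166,-0.1],"turn":0.11},{"jaw":50,"delta_pos":[0.194,-0.194,-0.1],"turn":0.11},{"jaw":50,"delta_pos":[0.222,-0.222,-0.1],"turn":0.11},{"jaw":50,"delta_pos":[0.25,-0.25,-0.1],"turn":0.11},{"jaw":50,"delta_pos":[0.278,-0.278,-0.1],"turn":0.11}]' 40
cat > st.py <<'E'
from h import *
o=get_obs();r=R.from_quat(o['ee_rot']).as_matrix()
print('t',round(o['clock'],2),'pos',o['position'].round(4),'x',r[:,0].round(3),'y',r[:,1].round(3),'z',r[:,2].round(3),'F',o['ft_force'].round(2),'grip',round(o['grip_width']*85.4,1))
import sys
if len(sys.argv)>3:
    d=np.array([float(a) for a in sys.argv[1:4]])-o['position']; print('tool delta',(r.T@d).round(4))
E
python3 st.py 0.537 0.15 0.33
```

```text
clock: 0.98
position: [0.3864, -0.2214, 0.3313]
ee_rot: [1.0, 0.027, 0.0, 0.0]
ft_force: [2.3, -0.4, 0.2]
grip_width: 0.586
t 0.98 pos [ 0.3864 -0.2214  0.3313] x [ 0.999  0.053 -0.   ] y [ 0.053 -0.999  0.001] z [ 0.    -0.001 -1.   ] F [ 2.29 -0.35  0.15] grip 50.0
tool delta [ 0.1701 -0.3629  0.0011]
```

```bash
python3 -m handwheel '[{"jaw":50,"delta_pos":[0.017,-0.036,0],"turn":0},{"jaw":50,"delta_pos":[0.034,-0.073,0],"turn":0},{"jaw":50,"delta_pos":[0.051,-0.109,0],"turn":0},{"jaw":50,"delta_pos":[0.068,-0.145,0],"turn":0},{"jaw":50,"delta_pos":[0.085,-0.18,0],"turn":0},{"jaw":50,"delta_pos":[0.1,-0.218,0],"turn":0},{"jaw":50,"delta_pos":[0.1,-0.254,0],"turn":0},{"jaw":50,"delta_pos":[0.1,-0.29,0],"turn":0},{"jaw":50,"delta_pos":[0.1,-0.33,0],"turn":0},{"jaw":50,"delta_pos":[0.1,-0.33,0],"turn":0}]' 40
python3 st.py 0.537 0.15 0.33; python3 - <<'E'
from h import *
o=get_obs();r=R.from_quat(o['ee_rot']).as_matrix()
k=calibration('wrist');M,rr,t=cam('wrist',k);c=-rr.T@t
print('cam',c,'tool',r.T@(c-o['position']),'axis',rr.T[:,2]@r)
im=camera('wrist');save('w1',im);np.save('pics/w1.npy',im);np.save('pics/w1k.npy',k,allow_pickle=True)
E
```

```text
clock: 1.82
position: [0.4668, 0.1197, 0.3316]
ee_rot: [0.999, 0.032, 0.0, -0.001]
ft_force: [-1.0, 1.3, 0.2]
grip_width: 0.584
t 1.82 pos [0.4668 0.1197 0.3316] x [0.998 0.063 0.001] y [ 0.063 -0.998 -0.002] z [ 0.     0.002 -1.   ] F [-0.97  1.34  0.2 ] grip 49.9
tool delta [ 0.072  -0.0258  0.0017]
cam [0.53945327 0.12416626 0.47356589] tool [ 0.07292187 -0.00017423 -0.1419127 ] axis [-2.85512778e-01 -2.24973281e-04  9.58374876e-01]
```

View pics/w1.png

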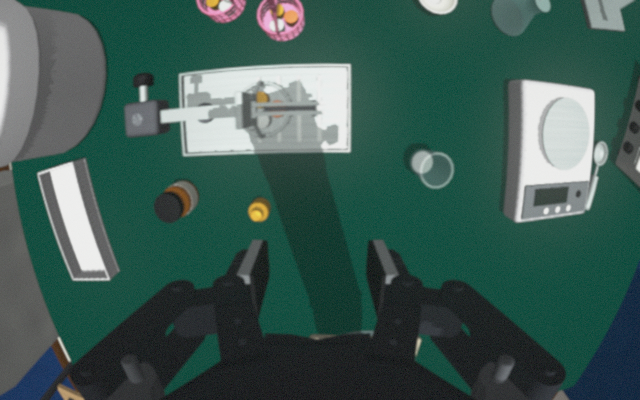

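```bash
python3 - <<'E'
from h import *
im=np.load('pics/w1.npy');crop('w1c',im,110,55,370,165,3)
crop('w1d',im,220,75,340,145,6)
E
```

```text
(no output)
```

View pics/w1d.png

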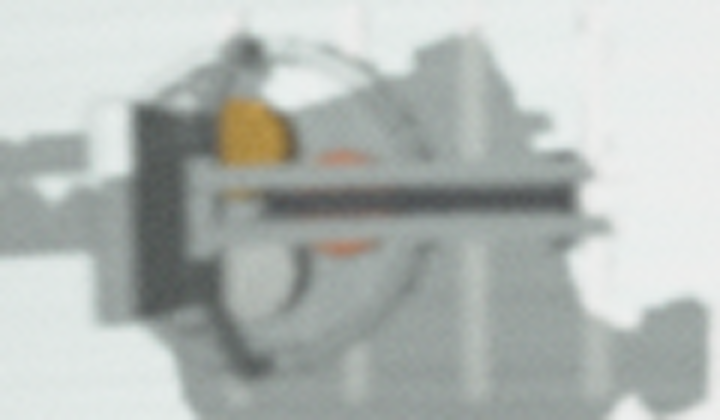

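View pics/w1c.png

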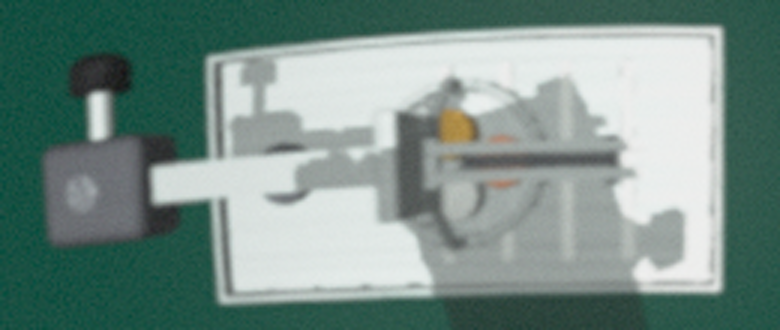

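```bash
python3 - <<'E'
from h import *
k=np.load('pics/w1k.npy',allow_pickle=True).item()
f=lambda u,v:(220+u/6,75+v/6)
pe=onz('wrist',f(585,197),.2,k)
pl=[onz('wrist',f(*p),.236,k) for p in [(95,105),(135,105),(98,320),(133,320)]]
plc=np.mean(pl,0)
no=onz('wrist',f(262,203),.21,k); root=onz('wrist',(110+150/3,55+185/3),.2,k)
print('pegend',pe,'plate',np.round(pl,4),plc,'nose',no,'root',root)
d=pe-root;d/=np.linalg.norm(d);print('pegdir',d,'plate from end',(pe-plc)@d,'nose from end',(pe-no)@d)
for n,p in [('top',(225,216))]: pass
print('tray',[onz('wrist',(110+u/3,55+v/3),.02,k).round(4).tolist() for u,v in [(207,55),(722,27),(722,292),(220,302)]])
# side views of plate top corners
E
```

```text
pegend [0.53957125 0.12473747 0.2       ] plate [[0.5491 0.1884 0.236 ]
 [0.5492 0.183  0.236 ]
 [0.521  0.1869 0.236 ]
 [0.5211 0.1822 0.236 ]] [0.53511859 0.18511677 0.236     ] nose [0.53654245 0.17026324 0.21      ] root [0.52886542 0.27474209 0.2       ]
pegdir [ 0.07118894 -0.99746285  0.        ] plate from end 0.06054309142049749 nose from end 0.04562587833538819
tray [[0.5896, 0.3414, 0.02], [0.6079, 0.0817, 0.02], [0.4776, 0.072, 0.02], [0.4598, 0.3318, 0.02]]
```

```bash
python3 st.py 0.535 0.185 0.285
```

```text
t 1.87 pos [0.4675 0.1159 0.3314] x [0.998 0.061 0.   ] y [ 0.061 -0.998 -0.001] z [ 0.     0.001 -1.   ] F [-0.44  0.16 -0.18] grip 49.9
tool delta [ 0.0716 -0.0649  0.0465]
```

```bash
python3 -m handwheel '[{"jaw":50,"delta_pos":[0.024,-0.022,0.01],"turn":0.001},{"jaw":50,"delta_pos":[0.048,-0.044,0.025],"turn":0.002},{"jaw":50,"delta_pos":[0.0716,-0.065,0.04],"turn":0.002},{"jaw":50,"delta_pos":[0.0716,-0.065,0.046],"turn":0.002},{"jaw":50,"delta_pos":[0.0716,-0.065,0.046],"turn":0.002},{"jaw":50,"delta_pos":[0.0716,-0.065,0.046],"turn":0.002},{"jaw":50,"delta_pos":[0.0716,-0.065,0.046],"turn":0.002}]' 40
python3 st.py 0.535 0.185 0.285; python3 - <<'E'
from h import *
k=calibration('wrist')
im=camera('wrist');save('w2',im);np.save('pics/w2.npy',im);np.save('pics/w2k.npy',k,allow_pickle=True)
crop('w2c',im,200,100,440,280,3.3)
s=camera('side');np.save('pics/s2.npy',s);crop('s2c',s,230,150,350,300,4)
E
```

```text
clock: 2.45
position: [0.5366, 0.179, 0.2863]
ee_rot: [1.0, 0.023, 0.001, 0.0]
ft_force: [-0.7, -0.7, 1.0]
grip_width: 0.586
t 2.45 pos [0.5366 0.179  0.2863] x [0.999 0.046 0.001] y [ 0.046 -0.999  0.001] z [ 0.001 -0.001 -1.   ] F [-0.66 -0.74  0.99] grip 50.1
tool delta [-0.0014 -0.006   0.0013]
```

View pics/w2.png

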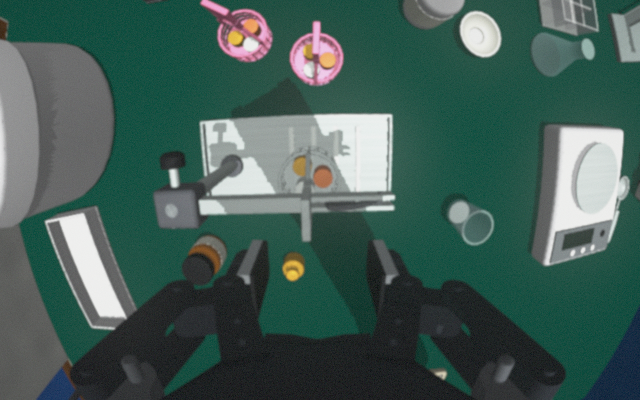

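View pics/s2c.png

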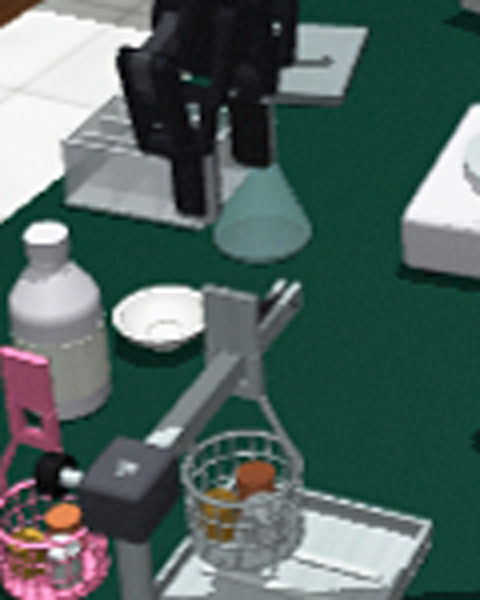

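```bash
python3 - <<'E'
from h import *
im=np.load('pics/w2.npy');crop('w2d',im,270,150,410,250,5)
E
```

```text
(no output)
```

View pics/w2d.png

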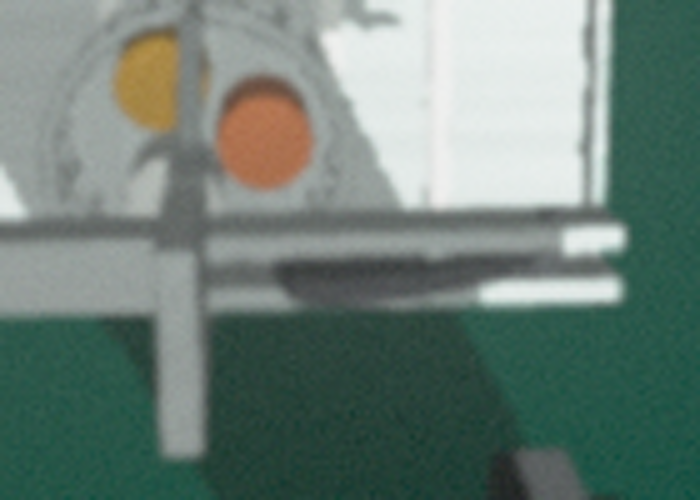

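```bash
cat > m2.py <<'E'
from h import *
k=np.load('pics/w2k.npy',allow_pickle=True).item()
f=lambda u,v:(270+u/5,150+v/5)
pe=onz('wrist',f(624,264),.2,k)
pl=[onz('wrist',f(*p),.236,k) for p in [(156,250),(203,250),(161,458),(206,458)]]
plc=np.mean(pl,0)
no=onz('wrist',f(278,285),.21,k)
root=onz('wrist',f(0,267),.2,k)
print('pegend',pe,'plate',np.round(pl,4),plc,'nose',no,'root',root)
d=pe-root;d/=np.linalg.norm(d);print('pegdir',d,'plate from end',(pe-plc)@d,'nose from end',(pe-no)@d)
print('tray',[onz('wrist',p,.02,k).round(4).tolist() for p in [(201,121),(392,114)]])
t0=np.load('pics/top0.npy')
# side rays
s=lambda u,v:(230+u/4,150+v/4)
for n,p in [('peg end',(293,287))]: print(n,tri(ray('side',s(*p)),ray('wrist',f(624,264),k)))
print('plate top mid',tri(ray('side',s(230,290)),ray('wrist',f(181,354),k)))
E
python3 m2.py
```

```text
pegend [0.54015852 0.11809472 0.2       ] plate [[0.5502 0.1903 0.236 ]
 [0.5505 0.1842 0.236 ]
 [0.5206 0.1888 0.236 ]
 [0.5209 0.1826 0.236 ]] [0.53552105 0.18646828 0.236     ] nose [0.53759304 0.17306535 0.21      ] root [0.53520289 0.21602061 0.2       ]
pegdir [ 0.05054124 -0.99872197  0.        ] plate from end 0.06852056929067472 nose from end 0.05503003874489431
tray [[0.5901, 0.3409, 0.02], [0.6085, 0.0832, 0.02]]
peg end (array([0.53826604, 0.11630775, 0.19444353]), [np.float64(0.00027822284545189063), np.float64(0.00027822284545197433)])
plate top mid (array([0.53459498, 0.18584252, 0.23491121]), [np.float64(0.001102657023199907), np.float64(0.0011026570232000245)])
```

```bash
python3 st.py 0.5365 0.1775 0.216
```

```text
t 2.55 pos [0.5367 0.1792 0.2866] x [0.999 0.046 0.002] y [ 0.046 -0.999  0.001] z [ 0.002 -0.001 -1.   ] F [-0.41 -0.24 -0.05] grip 50.0
tool delta [-0.0005  0.0016  0.0706]
```

```bash
python3 -m handwheel '[{"jaw":36,"delta_pos":[0,0.0016,0.02],"turn":-0.003},{"jaw":36,"delta_pos":[0,0.0016,0.04],"turn":-0.003},{"jaw":36,"delta_pos":[0,0.0016,0.055],"turn":-0.003},{"jaw":36,"delta_pos":[0,0.0016,0.065],"turn":-0.003},{"jaw":36,"delta_pos":[0,0.0016,0.07],"turn":-0.003},{"jaw":36,"delta_pos":[0,0.0016,0.07],"turn":-0.003},{"jaw":36,"delta_pos":[0,0.0016,0.07],"turn":-0.003}]' 40
python3 st.py 0.5365 0.1775 0.216; python3 - <<'E'
from h import *
im=camera('wrist');crop('w3d',im,220,130,420,280,4)
s=camera('side');crop('s3c',s,230,150,350,300,4)
E
```

```text
clock: 3.13
position: [0.5369, 0.1785, 0.2162]
ee_rot: [1.0, 0.028, 0.001, 0.0]
ft_force: [0.2, 0.1, 0.1]
grip_width: 0.42
t 3.13 pos [0.5369 0.1785 0.2162] x [0.998 0.056 0.001] y [ 0.056 -0.998  0.   ] z [ 0.001  0.    -1.   ] F [0.21 0.07 0.11] grip 35.8
tool delta [-0.0005  0.001   0.0002]
```

View pics/w3d.png

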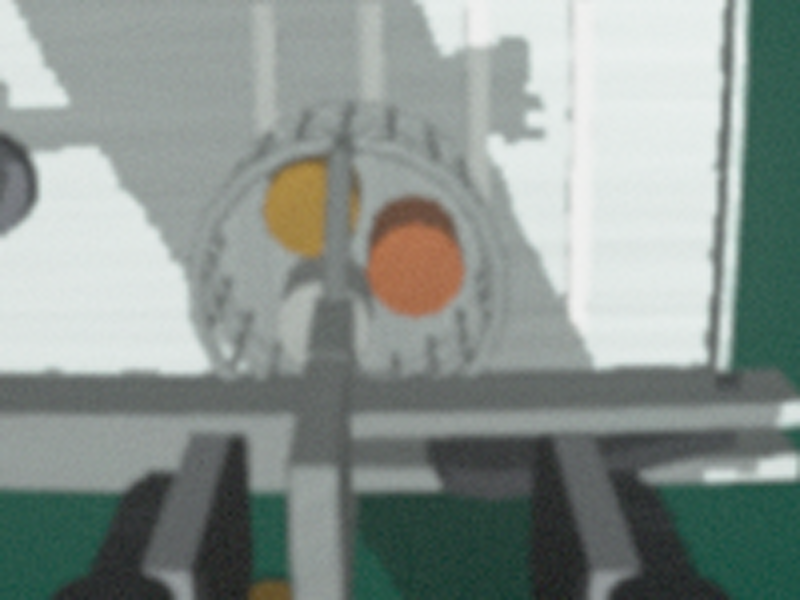

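View pics/s3c.png

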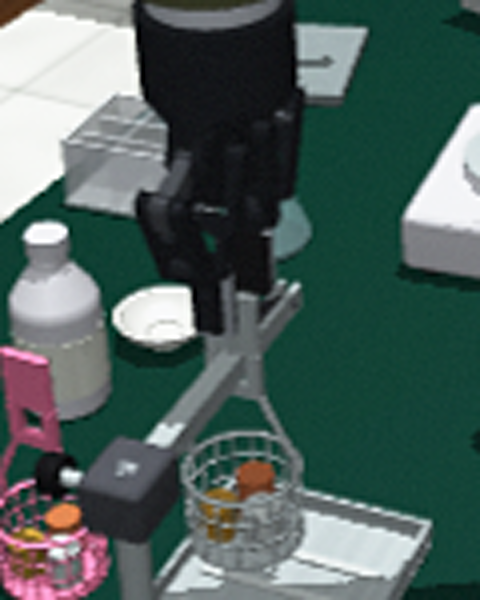

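```bash
python3 -m handwheel '[{"jaw":28,"delta_pos":[0,0.001,0],"turn":0},{"jaw":24,"delta_pos":[0,0.001,0],"turn":0},{"jaw":20,"delta_pos":[0,0.001,0],"turn":0},{"jaw":17,"delta_pos":[0,0.001,0],"turn":0},{"jaw":14,"delta_pos":[0,0.001,0],"turn":0},{"jaw":11,"delta_pos":[0,0.001,0],"turn":0},{"jaw":8,"delta_pos":[0,0.001,0],"turn":0},{"jaw":4,"delta_pos":[0,0.001,0],"turn":0},{"jaw":4,"delta_pos":[0,0.001,0],"turn":0},{"jaw":4,"delta_pos":[0,0.001,0],"turn":0}]' 25
python3 st.py 0.5365 0.1775 0.216; python3 - <<'E'
from h import *
k=calibration('wrist');im=camera('wrist');np.save('pics/w4k.npy',k,allow_pickle=True);crop('w4d',im,240,140,420,260,4)
s=camera('side');crop('s4c',s,250,190,330,300,5)
E
```

```text
clock: 4.07
position: [0.5368, 0.1772, 0.2154]
ee_rot: [1.0, 0.028, 0.0, 0.0]
ft_force: [0.3, -0.7, 3.9]
grip_width: 0.062
t 4.07 pos [0.5368 0.1772 0.2154] x [0.998 0.056 0.   ] y [ 0.056 -0.998  0.001] z [ 0.    -0.001 -1.   ] F [ 0.28 -0.67  3.9 ] grip 5.3
tool delta [-0.0003 -0.0004 -0.0006]
```

View pics/w4d.png

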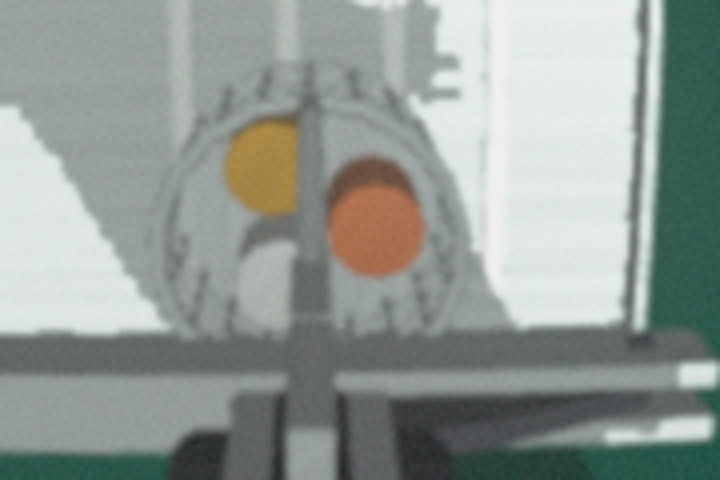

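View pics/s4c.png

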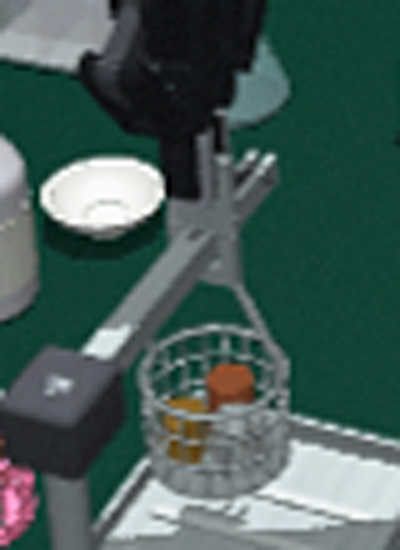

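```bash
python3 -m handwheel '[{"jaw":11,"delta_pos":[0,0,0],"turn":0},{"jaw":11,"delta_pos":[0,0,0],"turn":0},{"jaw":11,"delta_pos":[0,0,0],"turn":0}]' 25; python3 st.py
python3 -m handwheel '[{"jaw":11,"delta_pos":[0,0,0.002],"turn":0},{"jaw":11,"delta_pos":[0,0,0.004],"turn":0},{"jaw":11,"delta_pos":[0,0,0.006],"turn":0},{"jaw":11,"delta_pos":[0,0,0.008],"turn":0},{"jaw":11,"delta_pos":[0,0,0.01],"turn":0},{"jaw":11,"delta_pos":[0,0,0.011],"turn":0},{"jaw":11,"delta_pos":[0,0,0.011],"turn":0},{"jaw":11,"delta_pos":[0,0,0.011],"turn":0}]' 25; python3 st.py
```

```text
clock: 4.42
position: [0.5365, 0.1773, 0.2149]
ee_rot: [1.0, 0.028, -0.0, 0.0]
ft_force: [-0.1, -0.6, -0.6]
grip_width: 0.128
t 4.42 pos [0.5365 0.1773 0.2149] x [ 0.998  0.056 -0.001] y [ 0.056 -0.998  0.   ] z [-0.001 -0.    -1.   ] F [-0.07 -0.55 -0.57] grip 10.9
clock: 5.08
position: [0.5368, 0.1777, 0.2044]
ee_rot: [1.0, 0.028, 0.0, -0.0]
ft_force: [-0.3, 2.4, 4.3]
grip_width: 0.125
t 5.08 pos [0.5368 0.1777 0.2044] x [0.998 0.056 0.   ] y [ 0.056 -0.998 -0.   ] z [ 0.  0. -1.] F [-0.25  2.39  4.29] grip 10.6
```

```bash
python3 -m handwheel '[{"jaw":11,"delta_pos":[0,0,0.001],"turn":0},{"jaw":11,"delta_pos":[0,0,0.002],"turn":0},{"jaw":11,"delta_pos":[0,0,0.002],"turn":0},{"jaw":11,"delta_pos":[0,0,0.002],"turn":0}]' 25; python3 st.py
```

```text
clock: 5.42
position: [0.5368, 0.1776, 0.2024]
ee_rot: [1.0, 0.028, 0.0, -0.0]
ft_force: [0.6, 3.3, 4.4]
grip_width: 0.129
t 5.42 pos [0.5368 0.1776 0.2024] x [0.998 0.056 0.   ] y [ 0.056 -0.998  0.   ] z [ 0.  0. -1.] F [0.64 3.29 4.39] grip 11.0
```

```bash
python3 -m handwheel '[{"jaw":11,"delta_pos":[0,0,0.001],"turn":0},{"jaw":11,"delta_pos":[0,0,0.001],"turn":0},{"jaw":11,"delta_pos":[0,0,0.001],"turn":0}]' 25; python3 st.py;  python3 - <<'E'
from h import *
im=camera('wrist');crop('w5d',im,240,140,420,260,4)
s=camera('side');crop('s5c',s,250,190,330,300,5)
E
```

```text
clock: 5.67
position: [0.5368, 0.1776, 0.2013]
ee_rot: [1.0, 0.028, 0.0, -0.0]
ft_force: [-0.3, 3.4, 2.7]
grip_width: 0.129
t 5.67 pos [0.5368 0.1776 0.2013] x [0.998 0.056 0.   ] y [ 0.056 -0.998 -0.   ] z [ 0.  0. -1.] F [-0.33  3.42  2.66] grip 11.0
```

View pics/s5c.png

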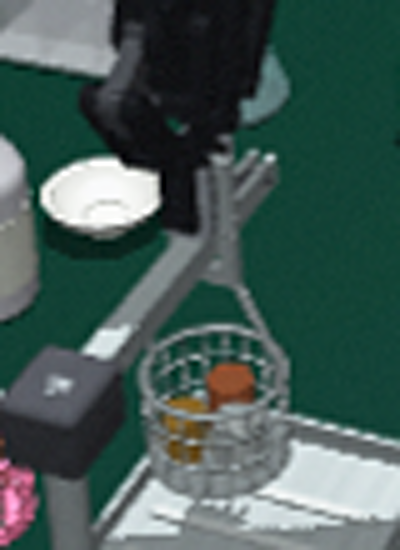

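View pics/w5d.png

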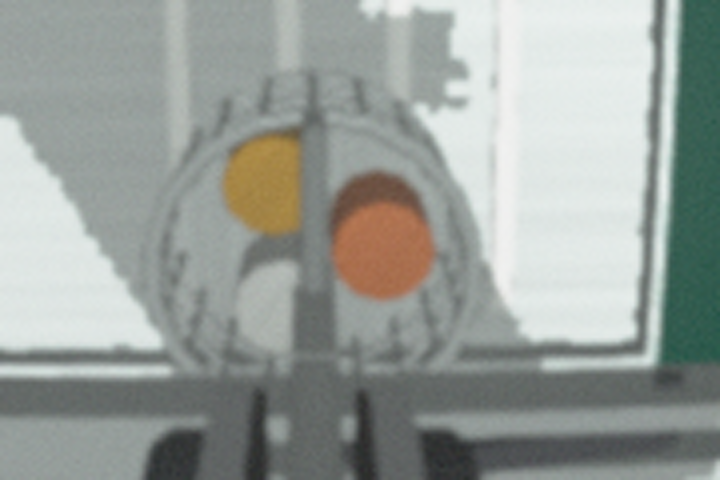

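```bash
python3 -m handwheel '[{"jaw":11,"delta_pos":[0,0,0.001],"turn":0},{"jaw":11,"delta_pos":[0,0,0.0015],"turn":0},{"jaw":11,"delta_pos":[0,0,0.0015],"turn":0}]' 25; python3 st.py
```

```text
clock: 6.02
position: [0.5368, 0.1777, 0.2001]
ee_rot: [1.0, 0.028, 0.0, -0.0]
ft_force: [-0.3, 3.9, 7.3]
grip_width: 0.128
t 6.02 pos [0.5368 0.1777 0.2001] x [0.998 0.056 0.   ] y [ 0.056 -0.998 -0.   ] z [ 0.  0. -1.] F [-0.31  3.87  7.34] grip 10.9
```

```bash
python3 -m handwheel '[{"jaw":9,"delta_pos":[0,0,0],"turn":0},{"jaw":8,"delta_pos":[0,0,0],"turn":0},{"jaw":7,"delta_pos":[0,0,0],"turn":0},{"jaw":6,"delta_pos":[0,0,0],"turn":0},{"jaw":4,"delta_pos":[0,0,0],"turn":0},{"jaw":4,"delta_pos":[0,0,0],"turn":0}]' 25; python3 st.py;python3 - <<'E'
from h import *
im=camera('wrist');crop('w6d',im,240,140,420,260,4)
s=camera('side');crop('s6c',s,250,190,330,300,5)
E
```

```text
clock: 6.52
position: [0.537, 0.1769, 0.2001]
ee_rot: [1.0, 0.028, 0.0, 0.0]
ft_force: [-0.0, 0.7, 7.5]
grip_width: 0.064
t 6.52 pos [0.537  0.1769 0.2001] x [0.998 0.056 0.   ] y [ 0.056 -0.998  0.001] z [ 0.001 -0.001 -1.   ] F [-0.05  0.73  7.53] grip 5.5
```

View pics/s6c.png

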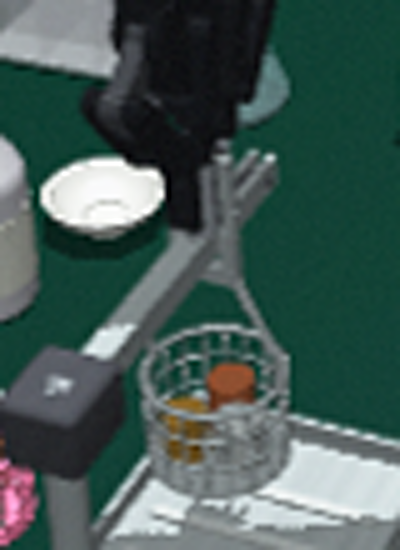

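View pics/w6d.png

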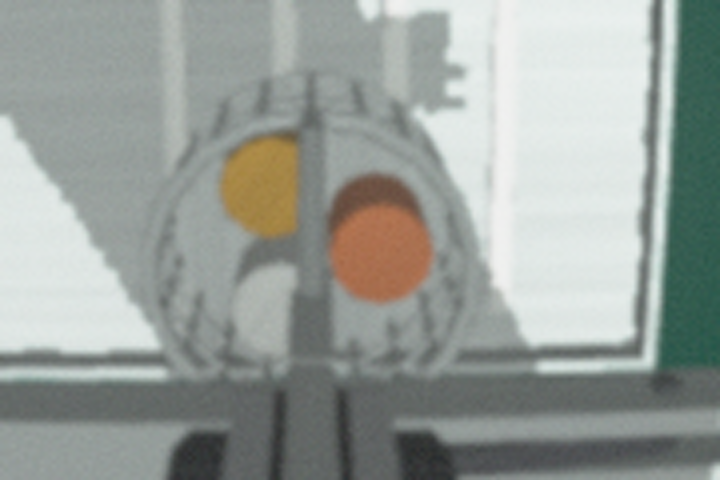

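```bash
python3 -m handwheel '[{"jaw":4,"delta_pos":[0,0,0.0005],"turn":0},{"jaw":4,"delta_pos":[0,0,0.0005],"turn":0},{"jaw":4,"delta_pos":[0,0,0.0005],"turn":0}]' 25; python3 st.py
```

```text
clock: 6.87
position: [0.537, 0.1769, 0.1999]
ee_rot: [1.0, 0.028, 0.0, 0.001]
ft_force: [-1.7, 0.6, 10.1]
grip_width: 0.071
t 6.87 pos [0.537  0.1769 0.1999] x [0.998 0.056 0.001] y [ 0.056 -0.998  0.001] z [ 0.001 -0.001 -1.   ] F [-1.69  0.55 10.09] grip 6.1
```

```bash
python3 -m handwheel '[{"jaw":4,"delta_pos":[0,0.001,0],"turn":0},{"jaw":4,"delta_pos":[0,0.002,0],"turn":0},{"jaw":4,"delta_pos":[0,0.003,0],"turn":0},{"jaw":4,"delta_pos":[0,0.004,0],"turn":0}]' 25; python3 st.py
```

```text
clock: 7.2
position: [0.5371, 0.175, 0.2]
ee_rot: [1.0, 0.029, 0.001, -0.001]
ft_force: [-0.4, 6.4, 7.9]
grip_width: 0.07
t 7.2 pos [0.5371 0.175  0.2   ] x [0.998 0.057 0.001] y [ 0.057 -0.998 -0.002] z [ 0.001  0.002 -1.   ] F [-0.35  6.42  7.88] grip 6.0
```

```bash
python3 -m handwheel '[{"jaw":4,"delta_pos":[0,0,0],"turn":0},{"jaw":4,"delta_pos":[0,0,0],"turn":0}]' 25; python3 st.py; python3 - <<'E'
from h import *
im=camera('wrist');crop('w7d',im,270,190,420,290,5)
E
```

```text
clock: 7.37
position: [0.5371, 0.1748, 0.2]
ee_rot: [1.0, 0.029, 0.001, -0.001]
ft_force: [-0.0, 6.6, 8.9]
grip_width: 0.068
t 7.37 pos [0.5371 0.1748 0.2   ] x [0.998 0.057 0.001] y [ 0.057 -0.998 -0.002] z [ 0.001  0.002 -1.   ] F [-0.04  6.56  8.93] grip 5.8
```

View pics/w7d.png

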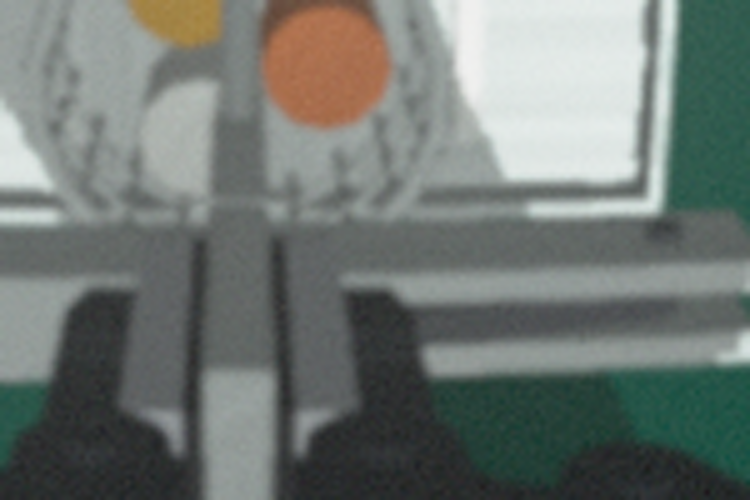

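```bash
python3 -m handwheel '[{"jaw":4,"delta_pos":[0,0.0005,-0.0004],"turn":0},{"jaw":4,"delta_pos":[0,0.001,-0.0004],"turn":0},{"jaw":4,"delta_pos":[0,0.0015,-0.0004],"turn":0},{"jaw":4,"delta_pos":[0,0.002,-0.0004],"turn":0}]' 25; python3 st.py
```

```text
clock: 7.75
position: [0.5371, 0.1726, 0.2001]
ee_rot: [1.0, 0.029, 0.0, -0.001]
ft_force: [-0.5, 6.0, 6.1]
grip_width: 0.064
t 7.75 pos [0.5371 0.1726 0.2001] x [0.998 0.057 0.001] y [ 0.057 -0.998 -0.001] z [ 0.001  0.001 -1.   ] F [-0.55  6.01  6.14] grip 5.5
```

```bash
python3 -m handwheel '[{"jaw":4,"delta_pos":[0,0.001,0],"turn":0},{"jaw":4,"delta_pos":[0,0.002,0],"turn":0},{"jaw":4,"delta_pos":[0,0.003,0],"turn":0},{"jaw":4,"delta_pos":[0,0.004,0],"turn":0}]' 25; python3 st.py
```

```text
clock: 8.08
position: [0.5372, 0.1687, 0.2001]
ee_rot: [1.0, 0.029, 0.0, -0.001]
ft_force: [-1.1, 6.2, 5.9]
grip_width: 0.067
t 8.08 pos [0.5372 0.1687 0.2001] x [0.998 0.057 0.001] y [ 0.057 -0.998 -0.001] z [ 0.001  0.001 -1.   ] F [-1.11  6.19  5.9 ] grip 5.8
```

```bash
python3 -m handwheel '[{"jaw":4,"delta_pos":[0,0.0015,0],"turn":0},{"jaw":4,"delta_pos":[0,0.003,0],"turn":0},{"jaw":4,"delta_pos":[0,0.0045,0],"turn":0},{"jaw":4,"delta_pos":[0,0.006,0],"turn":0},{"jaw":4,"delta_pos":[0,0.008,0],"turn":0}]' 25; python3 st.py; python3 - <<'E'
from h import *
im=camera('wrist');crop('w8d',im,250,170,450,290,4)
s=camera('side');crop('s8c',s,250,190,330,300,5)
E
```

```text
clock: 8.5
position: [0.5377, 0.1606, 0.2001]
ee_rot: [1.0, 0.029, 0.0, -0.001]
ft_force: [-0.3, 5.4, 5.7]
grip_width: 0.07
t 8.5 pos [0.5377 0.1606 0.2001] x [0.998 0.057 0.001] y [ 0.057 -0.998 -0.001] z [ 0.001  0.001 -1.   ] F [-0.25  5.36  5.73] grip 5.9
```

View pics/w8d.png

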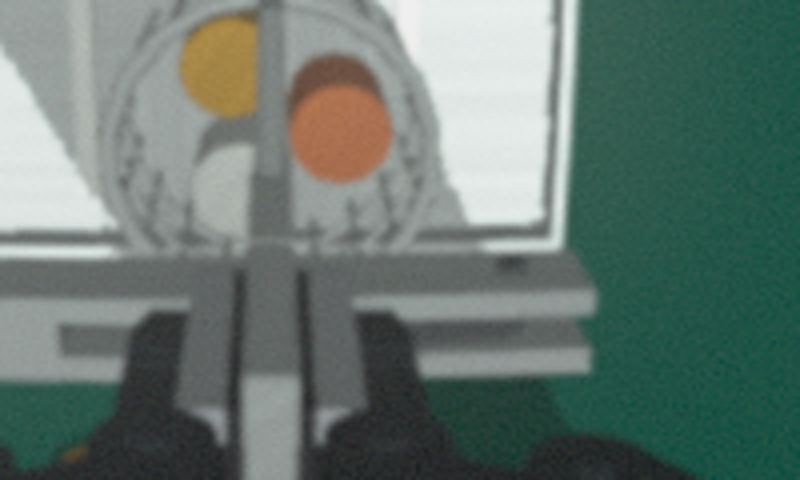

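View pics/s8c.png

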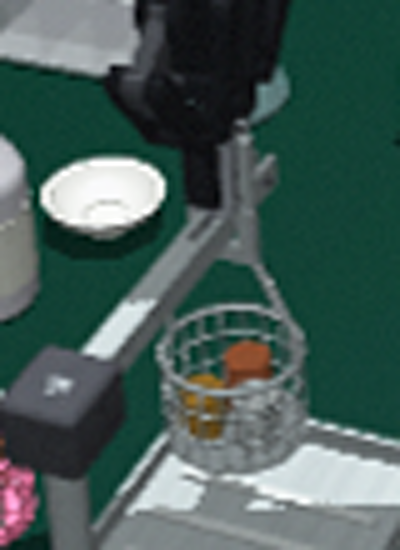

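```bash
python3 -m handwheel '[{"jaw":4,"delta_pos":[0,0.002,-0.0003],"turn":0},{"jaw":4,"delta_pos":[0,0.004,-0.0003],"turn":0},{"jaw":4,"delta_pos":[0,0.006,-0.0003],"turn":0},{"jaw":4,"delta_pos":[0,0.008,-0.0003],"turn":0},{"jaw":4,"delta_pos":[0,0.01,-0.0003],"turn":0},{"jaw":4,"delta_pos":[0,0.012,-0.0003],"turn":0},{"jaw":4,"delta_pos":[0,0.014,-0.0003],"turn":0},{"jaw":4,"delta_pos":[0,0.016,-0.0003],"turn":0}]' 25; python3 st.py
```

```text
clock: 9.27
position: [0.5386, 0.1436, 0.2]
ee_rot: [1.0, 0.028, -0.0, -0.0]
ft_force: [0.1, 3.1, 5.3]
grip_width: 0.068
t 9.27 pos [0.5386 0.1436 0.2   ] x [ 0.998  0.056 -0.   ] y [ 0.056 -0.998 -0.   ] z [-0.  0. -1.] F [0.08 3.1  5.28] grip 5.8
```

```bash
python3 -m handwheel '[{"jaw":4,"delta_pos":[0,0.002,-0.001],"turn":0},{"jaw":4,"delta_pos":[0,0.004,-0.0015],"turn":0},{"jaw":4,"delta_pos":[0,0.006,-0.002],"turn":0},{"jaw":4,"delta_pos":[0,0.008,-0.002],"turn":0},{"jaw":4,"delta_pos":[0,0.01,-0.002],"turn":0},{"jaw":4,"delta_pos":[0,0.012,-0.002],"turn":0}]' 25; python3 st.py
```

```text
clock: 9.77
position: [0.5395, 0.1311, 0.202]
ee_rot: [1.0, 0.028, 0.0, 0.0]
ft_force: [2.2, 2.4, 4.7]
grip_width: 0.067
t 9.77 pos [0.5395 0.1311 0.202 ] x [0.998 0.056 0.   ] y [ 0.056 -0.998  0.   ] z [ 0. -0. -1.] F [2.18 2.36 4.69] grip 5.7
```

```bash
python3 -m handwheel '[{"jaw":4,"delta_pos":[0.0007,0.002,0],"turn":0},{"jaw":4,"delta_pos":[0.0007,0.004,0],"turn":0},{"jaw":4,"delta_pos":[0.0007,0.006,0],"turn":0}]' 25; python3 st.py;python3 - <<'E'
from h import *
im=camera('wrist');crop('w9d',im,250,170,450,290,4)
E
```

```text
clock: 10.02
position: [0.5401, 0.1247, 0.2012]
ee_rot: [1.0, 0.028, -0.001, 0.0]
ft_force: [1.0, 0.6, -2.0]
grip_width: 0.065
t 10.02 pos [0.5401 0.1247 0.2012] x [ 0.998  0.056 -0.001] y [ 0.056 -0.998  0.001] z [-0.001 -0.001 -1.   ] F [ 0.97  0.59 -2.05] grip 5.5
```

View pics/w9d.png

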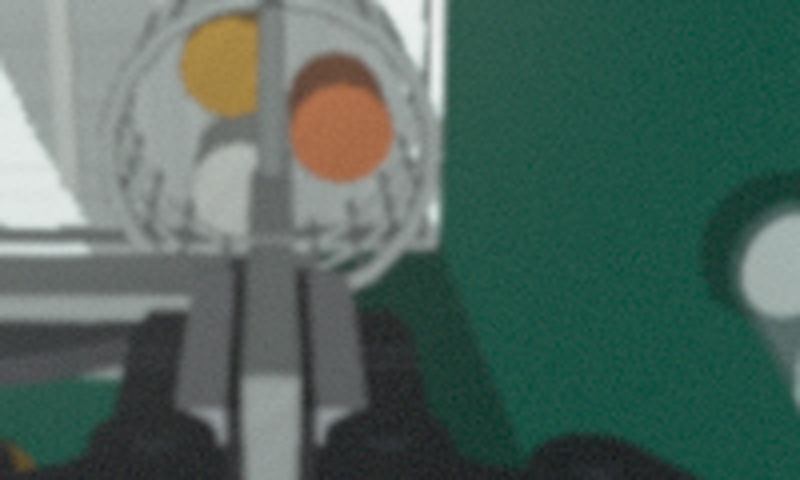

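```bash
python3 -m handwheel '[{"jaw":4,"delta_pos":[0,0.003,0],"turn":0},{"jaw":4,"delta_pos":[0,0.006,0],"turn":0},{"jaw":4,"delta_pos":[0,0.01,0],"turn":0},{"jaw":4,"delta_pos":[0,0.015,0],"turn":0},{"jaw":4,"delta_pos":[0,0.022,0],"turn":0},{"jaw":4,"delta_pos":[0,0.03,0],"turn":0},{"jaw":4,"delta_pos":[0,0.038,0],"turn":0},{"jaw":4,"delta_pos":[0,0.046,0],"turn":0},{"jaw":4,"delta_pos":[0,0.046,0],"turn":0},{"jaw":4,"delta_pos":[0,0.046,0],"turn":0}]' 25; python3 st.py;python3 - <<'E'
from h import *
im=camera('wrist');save('w10',im)
s=camera('side');crop('s10c',s,230,150,350,300,4)
E
```

```text
clock: 10.9
position: [0.543, 0.079, 0.202]
ee_rot: [1.0, 0.027, 0.0, 0.0]
ft_force: [0.3, 1.3, -3.0]
grip_width: 0.068
t 10.9 pos [0.543 0.079 0.202] x [0.998 0.055 0.   ] y [ 0.055 -0.998  0.   ] z [ 0. -0. -1.] F [ 0.28  1.28 -2.97] grip 5.8
```

View pics/w10.png

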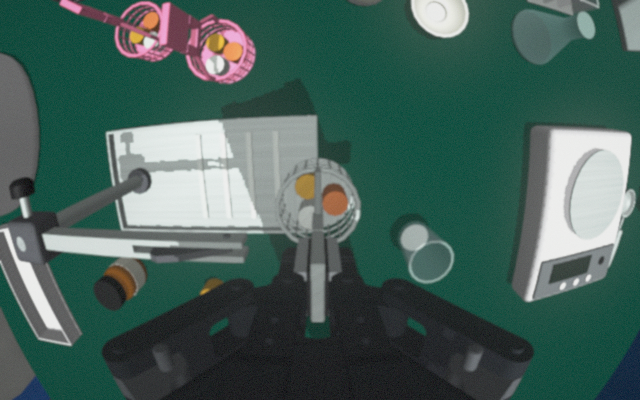

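View pics/s10c.png

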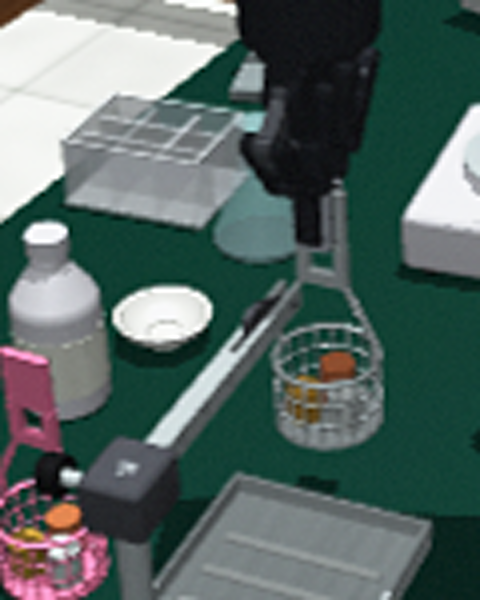

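```bash
python3 -m handwheel '[{"jaw":4,"delta_pos":[0,0,-0.01],"turn":0},{"jaw":4,"delta_pos":[0,0.006,-0.025],"turn":0},{"jaw":4,"delta_pos":[0,0.015,-0.045],"turn":0},{"jaw":4,"delta_pos":[0,0.03,-0.06],"turn":0},{"jaw":4,"delta_pos":[0,0.05,-0.07],"turn":0},{"jaw":4,"delta_pos":[0,0.075,-0.07],"turn":0},{"jaw":4,"delta_pos":[0,0.1,-0.07],"turn":0},{"jaw":4,"delta_pos":[0,0.125,-0.07],"turn":0},{"jaw":4,"delta_pos":[0,0.15,-0.07],"turn":0},{"jaw":4,"delta_pos":[0,0.17,-0.07],"turn":0}]' 35; python3 -m handwheel '[{"jaw":4,"delta_pos":[0,0.01,0],"turn":0},{"jaw":4,"delta_pos":[0,0.015,0],"turn":0},{"jaw":4,"delta_pos":[0,0.015,0],"turn":0},{"jaw":4,"delta_pos":[0,0.015,0],"turn":0},{"jaw":4,"delta_pos":[0,0.015,0],"turn":0}]' 35;python3 st.py;python3 - <<'E'
from h import *
k=calibration('wrist');im=camera('wrist');save('w11',im);np.save('pics/w11.npy',im);np.save('pics/w11k.npy',k,allow_pickle=True)
s=camera('side');crop('s11c',s,250,90,450,240,4);np.save('pics/s11.npy',s)
E
```

```text
clock: 11.83
position: [0.5526, -0.0917, 0.2729]
ee_rot: [1.0, 0.028, 0.0, 0.0]
ft_force: [0.7, 0.0, -2.1]
grip_width: 0.069
clock: 12.25
position: [0.5535, -0.1031, 0.2723]
ee_rot: [1.0, 0.029, 0.0, -0.0]
ft_force: [0.3, 0.8, -2.1]
grip_width: 0.065
t 12.25 pos [ 0.5535 -0.1031  0.2723] x [0.998 0.059 0.   ] y [ 0.059 -0.998 -0.   ] z [ 0.  0. -1.] F [ 0.3   0.83 -2.08] grip 5.5
```

View pics/w11.png

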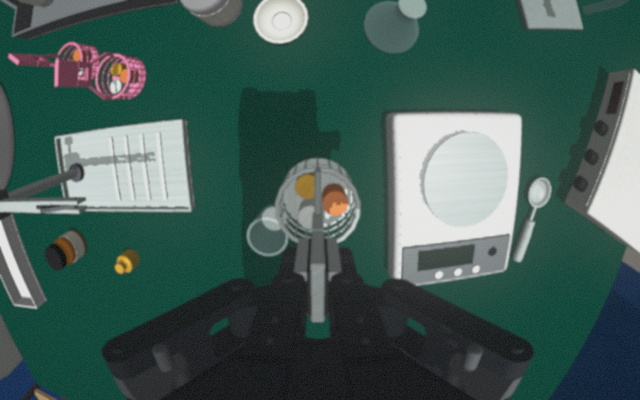

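View pics/s11c.png

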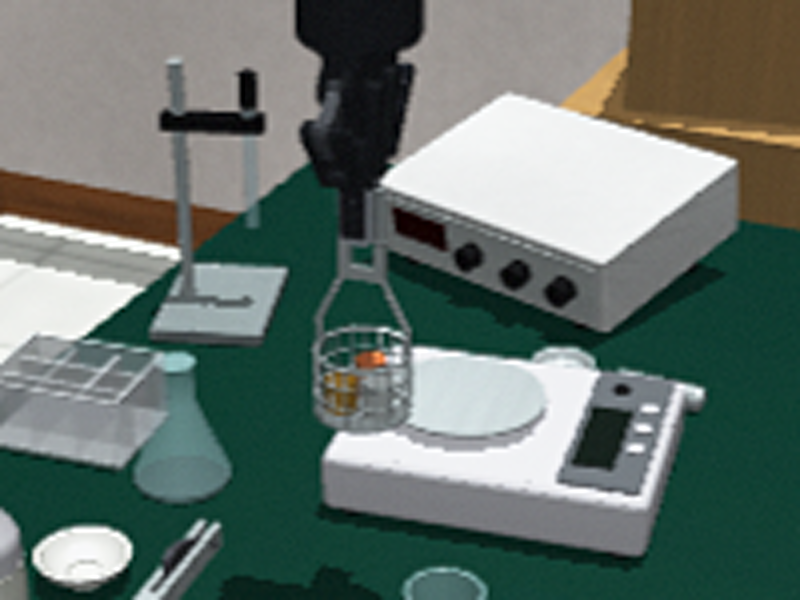

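```bash
python3 - <<'E'
from h import *
k=np.load('pics/w11k.npy',allow_pickle=True).item()
im=np.load('pics/w11.npy');
for u in (400,415,430,465,500,512): print(u,im[180,u])
m=((im[...,0].astype(int)<im[...,2]-6)&(im.min(2)>120)).astype(np.uint8); 
m[:, :405]=0;m[:,525:]=0;m[:115]=0;m[232:]=0
m=cv2.morphologyEx(m,cv2.MORPH_OPEN,np.ones((3,3),np.uint8))
cs,_=cv2.findContours(m,cv2.RETR_EXTERNAL,cv2.CHAIN_APPROX_NONE)
c=max(cs,key=cv2.contourArea);print(cv2.contourArea(c),cv2.boundingRect(c))
c=cv2.convexHull(c)
P=np.array([onz('wrist',p[0],.068,k)[:2] for p in c])
A=np.c_[2*P,np.ones(len(P))];x=np.linalg.lstsq(A,(P**2).sum(1),rcond=None)[0]
print('centre',x[:2],'dia',2*np.sqrt(x[2]+x[:2]@x[:2]))
# manual rim
P=np.array([onz('wrist',p,.068,k)[:2] for p in [(423,180),(508,178),(467,131),(463,227)]])
A=np.c_[2*P,np.ones(len(P))];x=np.linalg.lstsq(A,(P**2).sum(1),rcond=None)[0]
print('centre',x[:2],'dia',2*np.sqrt(x[2]+x[:2]@x[:2]))
P=np.array([onz('side',(250+u/4,90+v/4),.068)[:2] for u,v in [(547,392),(475,435),(475,360),(412,430)]])
A=np.c_[2*P,np.ones(len(P))];x=np.linalg.lstsq(A,(P**2).sum(1),rcond=None)[0]
print('side centre',x[:2],'dia',2*np.sqrt(x[2]+x[:2]@x[:2]))
# basket bottom: side lowest rim point
b=(250+363/4,90+415/4); bw=(317,213)
print('basket tcp y plane depth:'); o,d=ray('side',b)
tt=(-0.1031-o[1])/d[1]; print(o+d*tt)
E
```

```text
400 [223 223 222]
415 [231 232 231]
430 [221 228 224]
465 [210 218 216]
500 [207 216 213]
512 [231 231 230]
13.0 (499, 184, 5, 5)
centre [ 0.55334895 -0.34370227] dia 0.007436258800854903
centre [ 0.55653044 -0.29124052] dia 0.12429984381526253
side centre [ 0.55146354 -0.28476575] dia 0.12157927127513282
basket tcp y plane depth:
[ 0.55029155 -0.1031      0.14716665]
```

```bash
python3 st.py 0.557 -0.291 0.215
```

```text
t 12.35 pos [ 0.5534 -0.1035  0.2722] x [0.998 0.058 0.   ] y [ 0.058 -0.998 -0.   ] z [ 0.  0. -1.] F [ 0.44  0.48 -2.33] grip 5.5
tool delta [-0.0074  0.1874  0.0572]
```

```bash
python3 -m handwheel '[{"jaw":4,"delta_pos":[0,0.01,0],"turn":0},{"jaw":4,"delta_pos":[-0.001,0.03,0],"turn":0},{"jaw":4,"delta_pos":[-0.002,0.055,0],"turn":0},{"jaw":4,"delta_pos":[-0.003,0.08,0],"turn":0},{"jaw":4,"delta_pos":[-0.004,0.105,0],"turn":0},{"jaw":4,"delta_pos":[-0.005,0.13,0],"turn":0},{"jaw":4,"delta_pos":[-0.006,0.155,0],"turn":0},{"jaw":4,"delta_pos":[-0.007,0.175,0],"turn":0},{"jaw":4,"delta_pos":[-0.0074,0.185,0.005],"turn":0},{"jaw":4,"delta_pos":[-0.0074,0.1874,0.015],"turn":0}]' 35; python3 -m handwheel '[{"jaw":4,"delta_pos":[0,0,0.01],"turn":0},{"jaw":4,"delta_pos":[0,0,0.02],"turn":0},{"jaw":4,"delta_pos":[0,0,0.03],"turn":0},{"jaw":4,"delta_pos":[0,0,0.04],"turn":0},{"jaw":4,"delta_pos":[0,0,0.042],"turn":0},{"jaw":4,"delta_pos":[0,0,0.042],"turn":0},{"jaw":4,"delta_pos":[0,0,0.042],"turn":0}]' 35;python3 st.py 0.557 -0.291 0.2;python3 - <<'E'
from h import *
k=calibration('wrist');im=camera('wrist');save('w12',im);np.save('pics/w12.npy',im);np.save('pics/w12k.npy',k,allow_pickle=True)
s=camera('side');crop('s12c',s,300,90,450,240,4);np.save('pics/s12.npy',s)
E
```

```text
clock: 13.18
position: [0.5563, -0.2952, 0.2571]
ee_rot: [1.0, 0.027, 0.001, 0.001]
ft_force: [-1.3, -0.6, -1.9]
grip_width: 0.063
clock: 13.77
position: [0.5567, -0.2922, 0.2153]
ee_rot: [1.0, 0.028, 0.0, 0.0]
ft_force: [1.1, -0.2, -1.5]
grip_width: 0.062
t 13.77 pos [ 0.5567 -0.2922  0.2153] x [0.998 0.057 0.   ] y [ 0.057 -0.998  0.   ] z [ 0. -0. -1.] F [ 1.06 -0.16 -1.54] grip 5.3
tool delta [ 0.0004 -0.0012  0.0153]
```

View pics/w12.png

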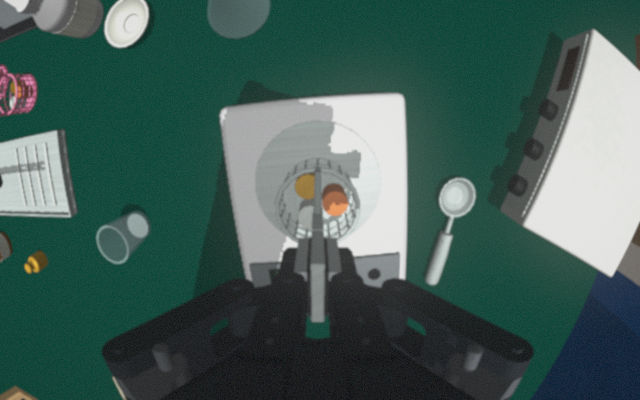

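View pics/s12c.png

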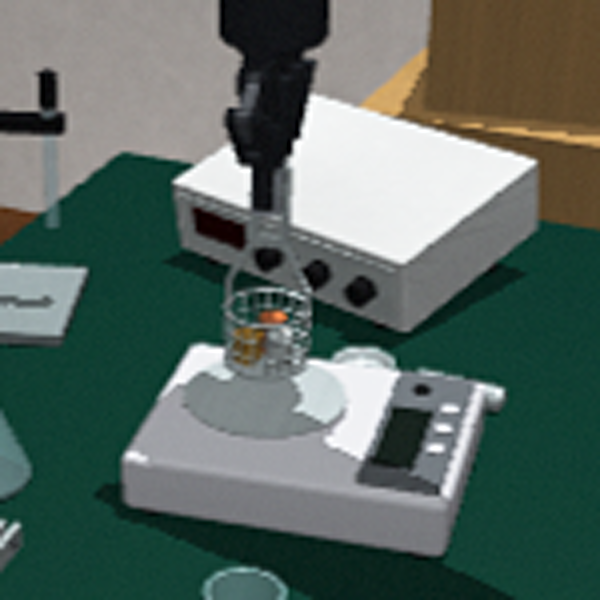

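```bash
python3 -m handwheel '[{"jaw":4,"delta_pos":[0,-0.001,0.006],"turn":0},{"jaw":4,"delta_pos":[0,-0.001,0.012],"turn":0},{"jaw":4,"delta_pos":[0,-0.001,0.017],"turn":0},{"jaw":4,"delta_pos":[0,-0.001,0.02],"turn":0},{"jaw":4,"delta_pos":[0,-0.001,0.021],"turn":0},{"jaw":4,"delta_pos":[0,-0.001,0.021],"turn":0},{"jaw":4,"delta_pos":[0,-0.001,0.021],"turn":0}]' 35;python3 st.py 0.557 -0.291 0.188;python3 - <<'E'
from h import *
k=np.load('pics/w12k.npy',allow_pickle=True).item()
P=np.array([onz('wrist',p,.068,k)[:2] for p in [(256,180),(382,180),(319,120),(275,138),(363,138)]])
A=np.c_[2*P,np.ones(len(P))];x=np.linalg.lstsq(A,(P**2).sum(1),rcond=None)[0]
print('centre',x[:2],'dia',2*np.sqrt(x[2]+x[:2]@x[:2]))
s=camera('side');crop('s13c',s,330,140,400,210,8)
print(get_obs()['ft_force'])
E
```

```text
clock: 14.45
position: [0.5565, -0.2916, 0.1941]
ee_rot: [1.0, 0.028, 0.0, 0.0]
ft_force: [-0.0, 0.9, -1.8]
grip_width: 0.063
t 14.45 pos [ 0.5565 -0.2916  0.1941] x [0.998 0.056 0.   ] y [ 0.056 -0.998  0.   ] z [ 0. -0. -1.] F [-0.03  0.88 -1.81] grip 5.4
tool delta [ 0.0005 -0.0005  0.0061]
centre [ 0.55671007 -0.29372182] dia 0.12277928549200921
[ 0.18356692  0.7651528  -1.1922411 ]
```

View pics/s13c.png

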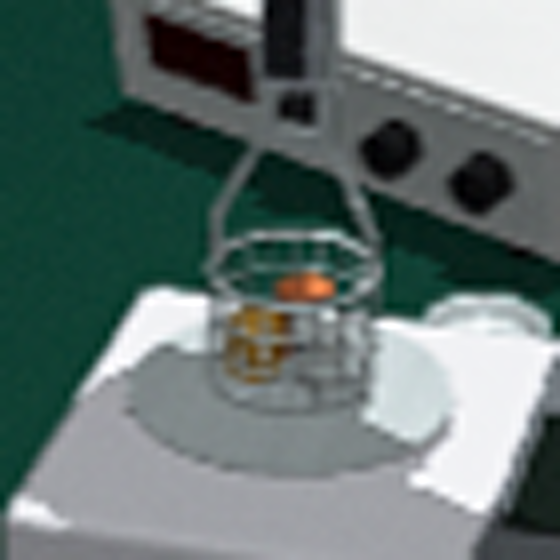

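```bash
for i in 1; do python3 -m handwheel '[{"jaw":4,"delta_pos":[0,0,0.001],"turn":0},{"jaw":4,"delta_pos":[0,0,0.002],"turn":0},{"jaw":4,"delta_pos":[0,0,0.003],"turn":0},{"jaw":4,"delta_pos":[0,0,0.004],"turn":0},{"jaw":4,"delta_pos":[0,0,0.004],"turn":0},{"jaw":4,"delta_pos":[0,0,0.004],"turn":0}]' 35; done;python3 st.py;
python3 -m handwheel '[{"jaw":4,"delta_pos":[0,0,0.0005],"turn":0},{"jaw":4,"delta_pos":[0,0,0.001],"turn":0},{"jaw":4,"delta_pos":[0,0,0.0015],"turn":0},{"jaw":4,"delta_pos":[0,0,0.0015],"turn":0},{"jaw":4,"delta_pos":[0,0,0.0015],"turn":0}]' 35; python3 st.py
```

```text
clock: 15.0
position: [0.5564, -0.2915, 0.1899]
ee_rot: [1.0, 0.028, -0.0, 0.0]
ft_force: [-0.3, -1.1, -2.1]
grip_width: 0.064
t 15.0 pos [ 0.5564 -0.2915  0.1899] x [ 0.998  0.056 -0.   ] y [ 0.056 -0.998  0.   ] z [-0. -0. -1.] F [-0.3  -1.09 -2.12] grip 5.4
clock: 15.42
position: [0.5564, -0.2915, 0.1885]
ee_rot: [1.0, 0.028, 0.0, 0.0]
ft_force: [-0.0, 0.0, -2.2]
grip_width: 0.061
t 15.42 pos [ 0.5564 -0.2915  0.1885] x [0.998 0.056 0.   ] y [ 0.056 -0.998  0.   ] z [ 0. -0. -1.] F [-0.04  0.04 -2.25] grip 5.3
```

```bash

python3 -m handwheel '[{"jaw":4,"delta_pos":[0,0,0.0005],"turn":0},{"jaw":4,"delta_pos":[0,0,0.001],"turn":0},{"jaw":4,"delta_pos":[0,0,0.001],"turn":0},{"jaw":4,"delta_pos":[0,0,0.001],"turn":0}]' 35; python3 st.py
```

```text
clock: 15.75
position: [0.5566, -0.2915, 0.1877]
ee_rot: [1.0, 0.028, 0.0, 0.0]
ft_force: [0.9, 0.5, -0.0]
grip_width: 0.066
t 15.75 pos [ 0.5566 -0.2915  0.1877] x [0.998 0.056 0.   ] y [ 0.056 -0.998  0.   ] z [ 0. -0. -1.] F [ 0.93  0.53 -0.  ] grip 5.6
```

```bash

python3 -m handwheel '[{"jaw":4,"delta_pos":[0,0,0.0005],"turn":0},{"jaw":4,"delta_pos":[0,0,0.001],"turn":0},{"jaw":4,"delta_pos":[0,0,0.001],"turn":0},{"jaw":4,"delta_pos":[0,0,0.001],"turn":0}]' 35; python3 st.py
```

```text
clock: 16.08
position: [0.5566, -0.2915, 0.1869]
ee_rot: [1.0, 0.028, 0.0, 0.0]
ft_force: [-1.3, 0.4, 1.9]
grip_width: 0.061
t 16.08 pos [ 0.5566 -0.2915  0.1869] x [0.998 0.056 0.   ] y [ 0.056 -0.998  0.   ] z [ 0.001 -0.    -1.   ] F [-1.31  0.4   1.93] grip 5.2
```

```bash

python3 -m handwheel '[{"jaw":5,"delta_pos":[0,0,-0.0007],"turn":0},{"jaw":5,"delta_pos":[0,0,-0.0007],"turn":0},{"jaw":7,"delta_pos":[0,0,-0.0007],"turn":0},{"jaw":9,"delta_pos":[0,0,-0.0007],"turn":0},{"jaw":12,"delta_pos":[0,0,-0.0007],"turn":0},{"jaw":16,"delta_pos":[0,0,-0.0007],"turn":0},{"jaw":20,"delta_pos":[0,0,-0.0007],"turn":0},{"jaw":20,"delta_pos":[0,0,-0.0007],"turn":0}]' 20; python3 st.py;python3 - <<'E'
from h import *
im=camera('wrist');crop('w14',im,230,110,410,330,2.7)
s=camera('side');crop('s14c',s,330,120,410,210,6)
E
```

```text
clock: 16.75
position: [0.5564, -0.2915, 0.1872]
ee_rot: [1.0, 0.028, -0.0, 0.0]
ft_force: [1.0, -0.4, 0.2]
grip_width: 0.237
t 16.75 pos [ 0.5564 -0.2915  0.1872] x [ 0.998  0.056 -0.   ] y [ 0.056 -0.998  0.   ] z [-0. -0. -1.] F [ 0.98 -0.37  0.24] grip 20.2
```

View pics/w14.png

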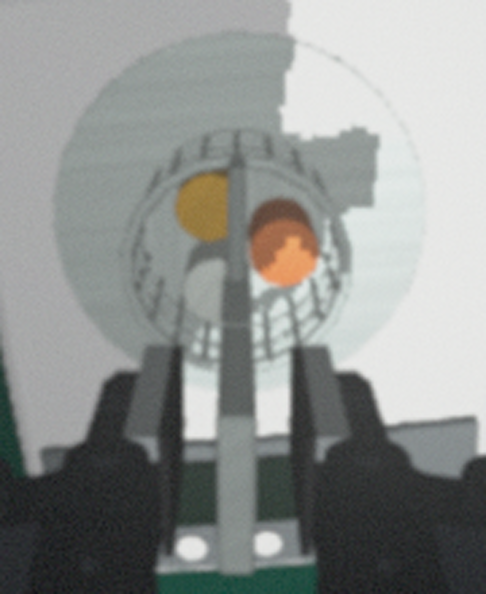

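View pics/s14c.png

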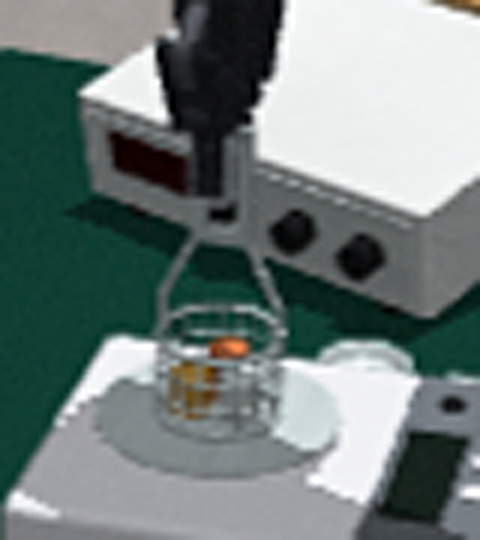

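The fingers are clear of the plate on both sides and the basket stands on the pan. I'll lift straight up.

```bash

python3 -m handwheel '[{"jaw":24,"delta_pos":[0,0,-0.003],"turn":0},{"jaw":24,"delta_pos":[0,0,-0.01],"turn":0},{"jaw":24,"delta_pos":[0,0,-0.02],"turn":0},{"jaw":24,"delta_pos":[0,0,-0.035],"turn":0},{"jaw":24,"delta_pos":[0,0,-0.055],"turn":0},{"jaw":24,"delta_pos":[0,0,-0.08],"turn":0},{"jaw":24,"delta_pos":[0,0,-0.1],"turn":0},{"jaw":24,"delta_pos":[0,0,-0.12],"turn":0},{"jaw":24,"delta_pos":[0,0,-0.12],"turn":0},{"jaw":24,"delta_pos":[0,0,-0.12],"turn":0}]' 20; python3 st.py;python3 - <<'E'
from h import *
k=calibration('wrist')
im=camera('wrist');save('w15',im);np.save('pics/w15.npy',im);np.save('pics/w15k.npy',k,allow_pickle=True)
s=camera('side');save('s15',s);crop('s15c',s,230,130,430,280,4)
E
```

```text
clock: 17.68
position: [0.5571, -0.2915, 0.3094]
ee_rot: [1.0, 0.028, 0.001, 0.001]
ft_force: [0.4, -0.7, 0.3]
grip_width: 0.281
t 17.68 pos [ 0.5571 -0.2915  0.3094] x [0.998 0.056 0.003] y [ 0.056 -0.998  0.002] z [ 0.003 -0.002 -1.   ] F [ 0.44 -0.71  0.3 ] grip 24.0
```

View pics/w15.png

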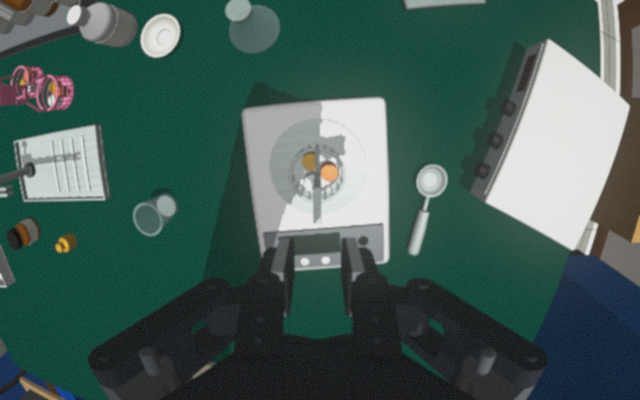

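View pics/s15c.png

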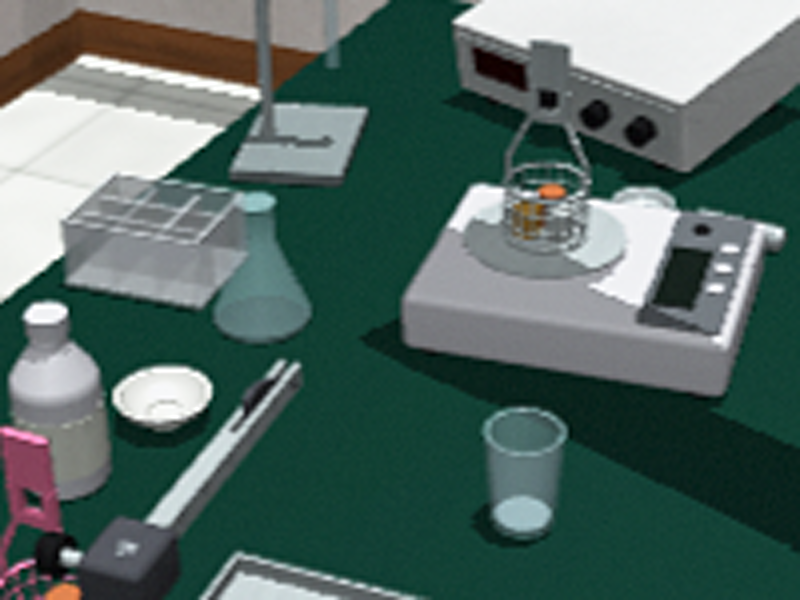

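```bash
python3 - <<'E'
from h import *
k=np.load('pics/w15k.npy',allow_pickle=True).item()
im=np.load('pics/w15.npy');crop('w15c',im,260,110,380,230,5)
P=np.array([onz('wrist',p,.068,k)[:2] for p in [(270,167),(367,167),(319,120),(285,134),(352,134)]])
A=np.c_[2*P,np.ones(len(P))];x=np.linalg.lstsq(A,(P**2).sum(1),rcond=None)[0]
print('pan',x[:2],'dia',2*np.sqrt(x[2]+x[:2]@x[:2]))
for p in [(290,172),(344,172),(317,145),(317,200)]: print(onz('wrist',p,.09,k).round(4))
E
```

```text
pan [ 0.55367996 -0.29337018] dia 0.12302175423498876
[ 0.5529 -0.2592  0.09  ]
[ 0.5566 -0.3236  0.09  ]
[ 0.587  -0.2895  0.09  ]
[ 0.5199 -0.2934  0.09  ]
```

View pics/w15c.png

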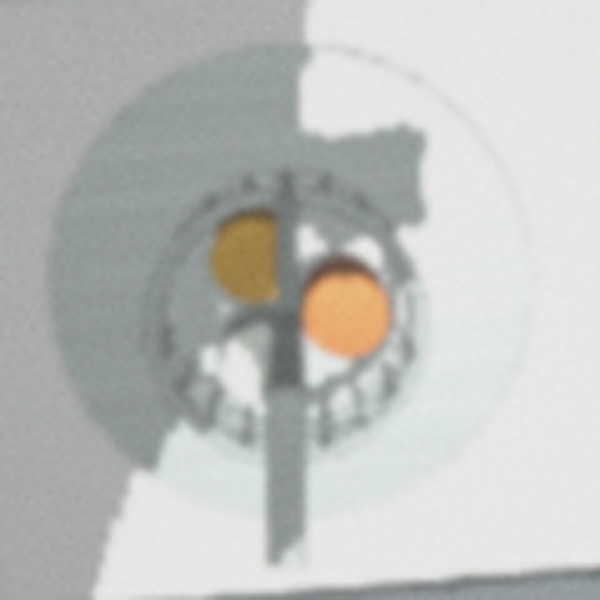

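The basket is about 2 mm from the pan's centre, upright and released. The keeper is up, and the beaker, flask, dish, bottle and spoon are where they were. Handing in.

```bash
python3 -c "
from workcell import hand_in
print(hand_in())"
```

```text
the job is handed in; nothing more can be done
None
```

I took the steel basket off the peg and left it standing on the balance's pan, released. I handed in at about 18 s of the 56 s allowed.

- **Taking it off:** I gripped the plate above the keeper and eased it up close to the nose. I then loosened, lowered until the fingertips bore on the peg with about 10 N, gripped again and drew the basket off over the end. The readings between moves peaked at about 10 N down and 6.6 N sideways.
- **Setting down:** I lowered the basket in steps of 1 mm or less until the pan took it, with about 2 N of extra press, eased that off and opened the fingers. I then lifted clear to a tool height of 0.31 m.
- **Last checks:** The wrist picture put the basket's centre about 2 mm from the pan's centre. The basket looked upright, and the side picture showed the keeper sprung up. The beaker, flask, dish, bottle and spoon looked undisturbed. I made no separate check of the amber jar or the brass weight, which the arm did not go near.
- **Disagreements:**
  - The top camera placed the peg's end and the plate about 8 to 10 mm off from the wrist view, so I used the wrist's figures. Those matched the known distance of the nose from the peg's end.
  - The side view put the pan's centre 5 to 9 mm from the wrist's.
- **Not measured:** The keeper's angle was only judged by eye from the pictures and the press force.

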